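Load the curing slide and hold it under the lamp

TASK

Load the three blue finger caps into the nests of the spring-return curing slide, one in each and lying flat, in the order of the punched dots: the nest with one dot first, then two, then three (from the back forwards). Then take the round knob and pull the sprung rod out of its tube until the dark ring round the rod, its length mark, stands at the tube's mouth, which puts the caps under the lamp bar, and finish holding it there: the program ends with the gripper still holding the knob against the spring. Leave the bottle and the cup where they stand.

Things in the scene. Friction and masses are not known exactly. Their poses are not given: they have to be found in the camera images.
- curing_slide: Fixed aluminium bench fixture on a bed plate 218 x 150 x 8 mm; origin on the table, under the middle nest at home. x: the pull direction (to the robot's right, turned up to 0.15 rad either way), y: away from the robot, z: up. Bed from x -36 to 182 mm, y -75 to 75 mm. A carriage block, 44 mm long in x and 112 mm in y, flat top 34 mm above the table, slides along x with nests, rod and knob.
- carriage (a joint): Travel of carriage, rod and knob along the fixture's x, m: 0 at home, where the spring keeps it; 0.070 with the length mark at the tube mouth and the nests under the lamp; end stop 0.082. The spring in the tube pulls back with 3 N at home and 10 N at 0.070, and draws everything home if let go.
- nest1 (a point): Nest with one punched dot, farthest from the robot: centre of its floor, 34 mm above the table, at home 38 mm along +y from the fixture's origin. Moves with the carriage; axes as the fixture's. A nest is a flat floor between two curved cheeks 5 mm high on its +y and -y sides, 1.5 mm clear of a cap all round; the +x and -x sides are open: the fingers go there, closing along x.
- nest2 (a point): Nest with two punched dots, the middle one: centre of its floor, 38 mm along -y from nest 1. Same shape, height and axes.
- nest3 (a point): Nest with three punched dots, nearest the robot: centre of its floor, 38 mm along -y from nest 2. Same shape, height and axes.
- lamp (a point): Centre of the underside of the lamp bar, which bridges the bed along y on two posts 70 mm in +x from the nests at home. Bar 26 mm wide in x, 148 mm long, from 52 to 80 mm above the table. At home its side is 57 mm from the nest centres: open the fingers only part way when loading. Axes as the fixture's.
- knob (a point): Centre of the black pull knob on the rod's end: a round barrel 24 mm in diameter and 28 mm long, its axis along the fixture's x; 26 mm above the table, at home 232 mm in x from the fixture's origin. Behind it a neck 14 mm in diameter and 5 mm long, then the 9 mm rod; 31 mm free to the tube mouth at home. Only the table is below it. Held from above with the fingers closing along the fixture's y.
- tube_mouth (a point): Centre of the open end of the spring tube (25 mm in diameter, fixed), out of which the rod comes, 26 mm above the table, 182 mm in x from the fixture's origin. The tube and its saddle are up to 40 mm high. Axes as the fixture's, x out of the tube.
- length_mark (a point): Centre of the length mark, a dark ring 6 mm wide round the steel draw rod. At home it is hidden in the tube, 70 mm behind the mouth. Axes as the fixture's.
- cap_a: Blue plastic finger cap, a plain disc 22 mm in diameter and 8 mm high, 11 to 17 g, lying flat on the table to the left of the fixture; origin at the centre of its underside. The three caps are alike and any may go in any nest.
- cap_b: Blue plastic finger cap, a plain disc 22 mm in diameter and 8 mm high, 11 to 17 g, lying flat on the table to the left of the fixture; origin at the centre of its underside. The three caps are alike and any may go in any nest.
- cap_c: Blue plastic finger cap, a plain disc 22 mm in diameter and 8 mm high, 11 to 17 g, lying flat on the table to the left of the fixture; origin at the centre of its underside. The three caps are alike and any may go in any nest.
- oil_bottle: Bystander: white dropper bottle, 49 mm in diameter, 150 mm high, standing behind the caps; origin at the centre of its underside.
- measuring_cup: Bystander: grey-white cup, 54 mm in diameter, 70 mm high, standing behind the caps; origin at the centre of its underside.

How it is judged (in metres and radians):
On the way, in this order (a step that is already met when the one before it is completed fails the run):
1. a cap lies flat in nest 1, let go, carriage home (((horizontal distance between cap_a and nest1 below 0.004 m and z of cap_a in the frame of nest1 between -0.003 and 0.003 m and angle between cap_a's own z axis and vertical below 0.12 rad and contact force between the fingers and cap_a below 0.1 N) or (horizontal distance between cap_b and nest1 below 0.004 m and z of cap_b in the frame of nest1 between -0.003 and 0.003 m and angle between cap_b's own z axis and vertical below 0.12 rad and contact force between the fingers and cap_b below 0.1 N) or (horizontal distance between cap_c and nest1 below 0.004 m and z of cap_c in the frame of nest1 between -0.003 and 0.003 m and angle between cap_c's own z axis and vertical below 0.12 rad and contact force between the fingers and cap_c below 0.1 N)) and value of joint carriage below 0.005 m), for 0.2 s.
2. then a cap in nest 2 as well (all of step 1 and ((horizontal distance between cap_a and nest2 below 0.004 m and z of cap_a in the frame of nest2 between -0.003 and 0.003 m and angle between cap_a's own z axis and vertical below 0.12 rad and contact force between the fingers and cap_a below 0.1 N) or (horizontal distance between cap_b and nest2 below 0.004 m and z of cap_b in the frame of nest2 between -0.003 and 0.003 m and angle between cap_b's own z axis and vertical below 0.12 rad and contact force between the fingers and cap_b below 0.1 N) or (horizontal distance between cap_c and nest2 below 0.004 m and z of cap_c in the frame of nest2 between -0.003 and 0.003 m and angle between cap_c's own z axis and vertical below 0.12 rad and contact force between the fingers and cap_c below 0.1 N))), for 0.2 s.
3. then a cap in nest 3 as well (all of step 2 and ((horizontal distance between cap_a and nest3 below 0.004 m and z of cap_a in the frame of nest3 between -0.003 and 0.003 m and angle between cap_a's own z axis and vertical below 0.12 rad and contact force between the fingers and cap_a below 0.1 N) or (horizontal distance between cap_b and nest3 below 0.004 m and z of cap_b in the frame of nest3 between -0.003 and 0.003 m and angle between cap_b's own z axis and vertical below 0.12 rad and contact force between the fingers and cap_b below 0.1 N) or (horizontal distance between cap_c and nest3 below 0.004 m and z of cap_c in the frame of nest3 between -0.003 and 0.003 m and angle between cap_c's own z axis and vertical below 0.12 rad and contact force between the fingers and cap_c below 0.1 N))), for 0.2 s.
4. then the rod, held by the fingers, is out to its length mark with all caps in their nests (((horizontal distance between cap_a and nest1 below 0.004 m and z of cap_a in the frame of nest1 between -0.003 and 0.003 m and angle between cap_a's own z axis and vertical below 0.12 rad and contact force between the fingers and cap_a below 0.1 N) or (horizontal distance between cap_b and nest1 below 0.004 m and z of cap_b in the frame of nest1 between -0.003 and 0.003 m and angle between cap_b's own z axis and vertical below 0.12 rad and contact force between the fingers and cap_b below 0.1 N) or (horizontal distance between cap_c and nest1 below 0.004 m and z of cap_c in the frame of nest1 between -0.003 and 0.003 m and angle between cap_c's own z axis and vertical below 0.12 rad and contact force between the fingers and cap_c below 0.1 N)) and ((horizontal distance between cap_a and nest2 below 0.004 m and z of cap_a in the frame of nest2 between -0.003 and 0.003 m and angle between cap_a's own z axis and vertical below 0.12 rad and contact force between the fingers and cap_a below 0.1 N) or (horizontal distance between cap_b and nest2 below 0.004 m and z of cap_b in the frame of nest2 between -0.003 and 0.003 m and angle between cap_b's own z axis and vertical below 0.12 rad and contact force between the fingers and cap_b below 0.1 N) or (horizontal distance between cap_c and nest2 below 0.004 m and z of cap_c in the frame of nest2 between -0.003 and 0.003 m and angle between cap_c's own z axis and vertical below 0.12 rad and contact force between the fingers and cap_c below 0.1 N)) and ((horizontal distance between cap_a and nest3 below 0.004 m and z of cap_a in the frame of nest3 between -0.003 and 0.003 m and angle between cap_a's own z axis and vertical below 0.12 rad and contact force between the fingers and cap_a below 0.1 N) or (horizontal distance between cap_b and nest3 below 0.004 m and z of cap_b in the frame of nest3 between -0.003 and 0.003 m and angle between cap_b's own z axis and vertical below 0.12 rad and contact force between the fingers and cap_b below 0.1 N) or (horizontal distance between cap_c and nest3 below 0.004 m and z of cap_c in the frame of nest3 between -0.003 and 0.003 m and angle between cap_c's own z axis and vertical below 0.12 rad and contact force between the fingers and cap_c below 0.1 N)) and x of length_mark in the frame of tube_mouth between -0.005 and 0.005 m and contact force between the fingers and carriage above 3 N), for 0.5 s.
At the end, for the whole second after the job is handed in: A cap lies flat in each of the three nests (centre within 4 mm of the nest centre, underside within 3 mm of its floor, not touched by the fingers), and the fingers hold the knob still against the spring with the centre of the length mark within 5 mm of the tube mouth (all of step 4 and velocity of joint carriage between -0.01 and 0.01 m/s); the arm keeps its last pose, push and grip.
It fails at once if the bottle is shoved more than 30 mm or knocked over (distance of oil_bottle from where it was at the start of the episode above 0.03 m or angle between oil_bottle's own z axis and vertical above 0.5 rad).
It fails at once if the cup is shoved more than 30 mm or knocked over (distance of measuring_cup from where it was at the start of the episode above 0.03 m or angle between measuring_cup's own z axis and vertical above 0.5 rad).
It also fails if it takes over 67 s, if anything falls off the work surface, if the arm or the gripper's body presses on something with over 40 N, if the wrist force passes 120 N, or if a joint passes its speed limit or range.

ROBOT

A 6-joint arm with a two-finger parallel gripper is mounted at the origin on a cart in front of the work surface, level with it; the furniture and walls round the work are solid. World frame = base frame: x ahead of the robot, y to its left, z up, the work surface at z = 0. Lengths are in m, angles in degrees, forces in N, time in s.
With the tool pointing down it reaches from about 0.375 to 0.9 m from the base axis. Payload 3.1 kg.
Tool frame: the origin (TCP) lies midway between the tips of the shut fingers; the grasp point (between the pads) lies 19 mm behind it (bot.hold_point_z is the distance from the TCP to the grasp point, in m); z points along the fingers, y is the line along which they close (so a half turn about z gives the same grasp; the last joint's range is limited). The gripper opens to 87 mm and grips with 3 to 60 N. Pads are 19 mm wide; open, the fingers measure 117 mm over their backs; the gripper's body (75 mm by 190 mm) begins 51 mm behind the grasp point.
Start: joints at [-86.087, 30.224, 82.088, -0, 67.689, -10.227], TCP at [0.153, -0.606, 0.223] pointing down, gripper open.
Joint ranges: [-176.69, 176.69], [-43.24, 126.21], [12.49, 139.97], [-82, 262], [0, 151.66], [-163.58, 163.58]. Speed limits (degrees/s): [159.86, 159.86, 180, 180, 180, 180].

INTERFACE

Orientations are given as a 3x3 rotation matrix whose columns are the frame's x, y, z axes.
In Python, from rig import read_state, optics, order, bot gives the robot as it stands.
- The arm moves only by the tool drive_tool, never from a script. Its argument "steps" is a list of rows, each a list of 7 numbers: the finger opening in mm, from 0 to 87, then the shift along the tool's x, y, z normalised to -1 to 1, where 1 is 0.12 m, then the turn, a rotation vector about the tool's x, y, z normalised to -1 to 1, where 1 is 1.5 rad. In form: [[jaw, tx, ty, tz, ax, ay, az], ...]. A call has 1 to 8 rows; each row is the pose to reach, as a shift and turn from the pose commanded when the call began, along the tool's axes at that moment; what a row does not reach only later rows make up. A row lasts 1/10 s, in which the tool goes at most 50 mm and 8.59 degrees, less where a joint would pass 70% of its speed; a pose out of reach is approached as far as the arm can. A call with a number of a shift or a turn outside -1 to 1 is refused whole. A call with a gripper value outside its range is refused whole. The fingers move at their own pace and stop on an object; the grip force is fixed at half the most. Time passes only in rows, so rows that repeat a pose let the fingers close. It gives the time, the measured TCP pose, the force, the opening and the grip force at its end, in the units of the state.
- read_state(): the state, without advancing time (a new reading comes with each control period).
- optics.capture(name): name is "scene" or "top"; returns a dict with "color" (420x560x3 uint8, blue, green, red), "range_z" (420x560 float32, m along the optical axis (not along the pixel's ray), 0 where there is no reading), "fx", "fy", "cx", "cy" (pixels), "rvec" (rotation vector, rad) and "tvec" (3), from world to camera coordinates, as OpenCV has them. Camera axes: x right, y down, z forward; pixel columns grow to the right and rows downward; lengths in m; the calibration is good to about 2 mm. A picture is of the moment at which its call begins.
- order.hand_in(): hands the job in; it is judged then, once.
The state is a dict: "time_s": time; "joint_positions": joint angles; "qvel": joint speeds; "tau": joint torques, N m; "position": TCP position; "tcp_rot": TCP orientation; "force": force on the tool from outside, world axes, zero at the start; "moment": the same for the moment, N m; "opening": opening from 0.0 (shut) to 1.0 (fully open); "grasp_force": force on a finger pad.
Only numpy, scipy, OpenCV 4.12 (cv2) and the standard library are available. Lean on these libraries where they do the work, as an engineer would, in place of code of your own. Each camera call takes 0.05 s, during which the arm holds its last target. There are 200 camera calls.

## Working session

There is one attempt and no reset: what is moved stays moved. The work goes in short steps, Python scripts to look and compute and a tool call to move; the robot and the scene stay as the last step left them, time stands still between calls to the robot, and variables do not carry over. Pictures are saved under pics/ and viewed, at most 10 in all, crops included, and the job is handed in when it is done.

Besides the shell and the picture viewer there is one more tool, called after "Emit:" by a JSON object that holds its "op" and its "data". drive_tool: Moves the arm, as the interface text tells. Scaled input: -1 to 1 covers 0.12 m each way for a shift and 1.5 rad each way for a turn. Its arguments: {"type":"object","properties":{"steps":{"type":"array"}},"required":["steps"]}

```bash
mkdir -p pics; cat > h.py <<'E'
import numpy as np,cv2
from rig import read_state,optics,order,bot
def cap(n):
    c=optics.capture(n);c['R']=cv2.Rodrigues(np.array(c['rvec'],float))[0];c['t']=np.array(c['tvec'],float).ravel();return c
def ray(c,u,v,z):
    d=c['R'].T@np.array([(u-c['cx'])/c['fx'],(v-c['cy'])/c['fy'],1]);o=-c['R'].T@c['t'];return o+d*(z-o[2])/d[2]
def cloud(c):
    v,u=np.mgrid[:420,:560];Z=c['range_z'];P=np.stack([(u-c['cx'])/c['fx']*Z,(v-c['cy'])/c['fy']*Z,Z],-1)
    W=(P-c['t'])@c['R'];W[Z==0]=np.nan;return W
E
python3 - <<'E'
from h import *
s=read_state();print({k:np.round(v,3) for k,v in s.items()})
for n in("top","scene"):
    c=cap(n);cv2.imwrite(f'pics/{n}0.png',c['color']);print(n,c['fx'],c['cx'],c['cy'],-c['R'].T@c['t'],c['R'].round(3).tolist())
    W=cloud(c);h=cv2.cvtColor(c['color'],cv2.COLOR_BGR2HSV)
    m=cv2.inRange(h,(95,120,50),(130,255,255))
    k,l,st,ce=cv2.connectedComponentsWithStats(m)
    for i in range(1,k):
        if st[i,4]>30: print(st[i],ce[i],ray(c,*ce[i],.008).round(4),np.nanmedian(W[l==i],0).round(4))
E
```

```text
{'time_s': np.float64(0.0), 'joint_positions': array([-8.6086e+01,  3.0281e+01,  8.2156e+01, -2.0000e-03,  6.7689e+01,
       -1.0228e+01]), 'qvel': array([-0.092, -0.086, -0.049, -0.005, -0.017,  0.087]), 'tau': array([ 1.0000e-03, -4.4004e+01, -1.7659e+01,  6.3000e-02,  5.8000e-02,
       -0.0000e+00]), 'position': array([ 0.153, -0.605,  0.222]), 'tcp_rot': array([[ 0.97 ,  0.244, -0.   ],
       [ 0.244, -0.97 ,  0.002],
       [ 0.   , -0.002, -1.   ]]), 'force': array([0.654, 0.55 , 0.094]), 'moment': array([0.045, 0.01 , 0.001]), 'grasp_force': np.float64(0.0), 'opening': np.float64(1.002)}
top 385.17059051596857 281.20521781193054 208.39714915341082 [0.40726357 0.05637095 0.90849609] [[-0.016, -1.0, 0.005], [-0.989, 0.016, -0.148], [0.148, -0.007, -0.989]]
[  0  83 123   7 651] [61.41321045 86.25960061] [0.8558 0.5889 0.008 ] [0.8119 0.5382 0.0962]
[345 148   9   6  38] [349.10526316 150.55263158] [ 0.6806 -0.1165  0.008 ] [ 0.6774 -0.1145  0.0203]
[ 69 152  52  15 363] [ 91.44628099 156.42699725] [0.6753 0.5047 0.008 ] [0.6504 0.4433 0.0937]
[339 158  22   9 101] [349.386138
[... 518 characters left out ...]
0.39, -0.734]]
[142  50  33  19 288] [158.03125     58.91319444] [ 1.3547 -0.0278  0.008 ] [1.0649 0.0709 0.1731]
[296 157  17  11  92] [303.93478261 161.85869565] [ 0.6646 -0.1221  0.008 ] [ 0.6536 -0.1119  0.0207]
[   0  182   82   45 1042] [ 37.8512476  203.02303263] [0.8982 0.4863 0.008 ] [0.809  0.4842 0.0833]
[ 62 212  15   9 116] [ 69.06896552 215.95689655] [0.8158 0.4387 0.008 ] [0.6167 0.4426 0.1909]
[224 243   9   8  59] [228.20338983 246.45762712] [0.5318 0.181  0.008 ] [0.5315 0.1805 0.0075]
[232 260   9   9  66] [235.96969697 264.06060606] [0.4812 0.1914 0.008 ] [0.4805 0.1914 0.0079]
[234 288  10   9  75] [238.44       292.13333333] [0.4181 0.2232 0.008 ] [0.4188 0.2231 0.0076]
```

View pics/top0.png

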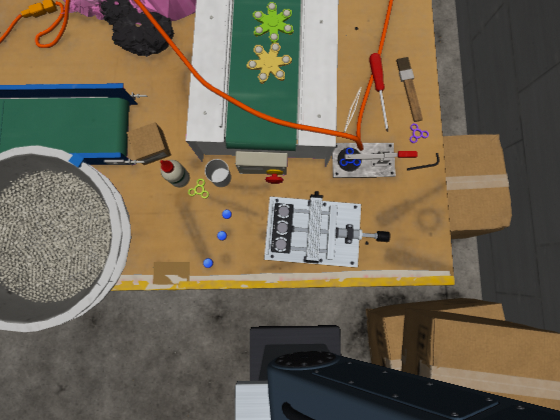

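View pics/scene0.png

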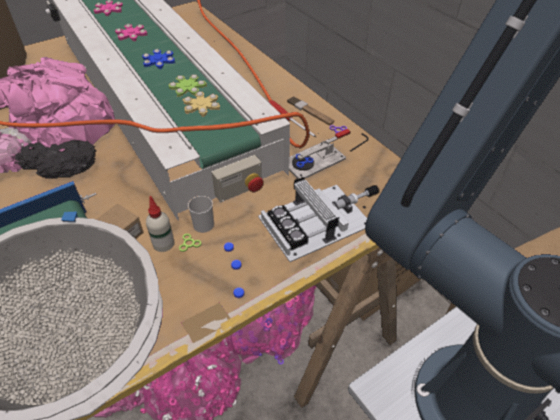

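The top view shows caps at (226,214), (222,235), (208,263), fixture around (312,232) and knob at (384,237). The scene view shows the same things: caps near (232,262) and knob at (373,190). The bottle and cup stand behind the caps.

```bash
python3 - <<'E'
from h import *
c=cap("top");a=c['color'][180:280,255:400];s=cap("scene")['color'][170:260,250:390]
cv2.imwrite('pics/ct.png',cv2.resize(a,None,fx=5.5,fy=5.5,interpolation=cv2.INTER_CUBIC))
cv2.imwrite('pics/cs.png',cv2.resize(s,None,fx=5.7,fy=5.7,interpolation=cv2.INTER_CUBIC))
W=cloud(c)
for (u,v) in [(284,213),(283,227),(281,242),(316,200),(316,230),(388,237),(350,235)]: print(u,v,W[v,u].round(4))
E
```

```text
284 213 [0.5271 0.0441 0.0333]
283 227 [0.495  0.0469 0.0326]
281 242 [0.4608 0.052  0.035 ]
316 200 [ 0.5482 -0.0256  0.0804]
316 230 [ 0.4831 -0.0242  0.0745]
388 237 [ 0.4679 -0.1902  0.0383]
350 235 [ 0.4737 -0.104   0.0402]
```

View pics/ct.png

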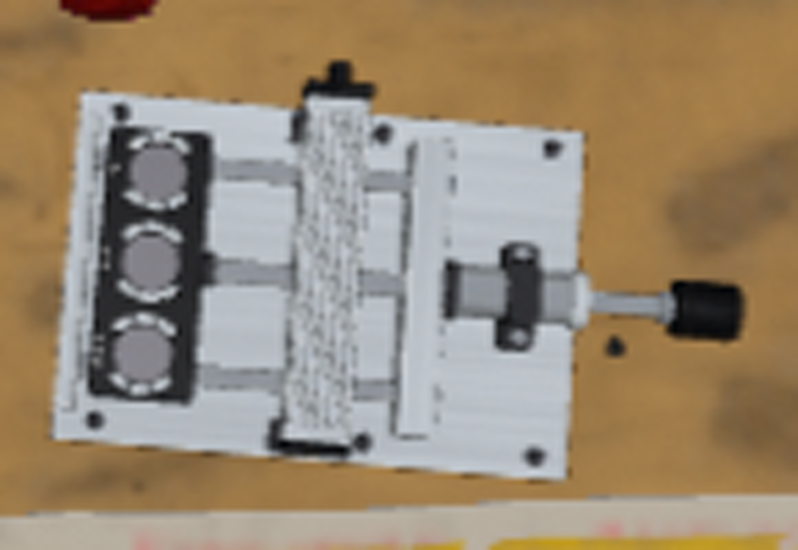

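View pics/cs.png

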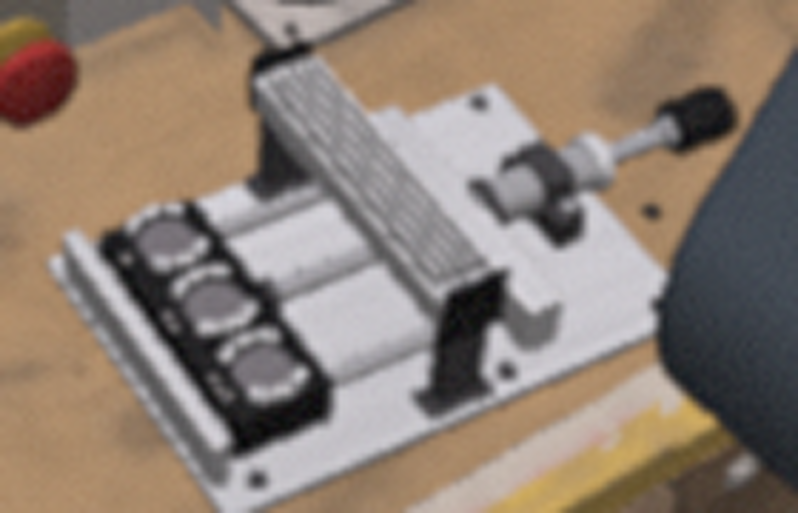

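The crops show three nest floors: top crop (157,174), (150,262), (142,353), and scene crop (171,242), (215,300), (265,365). The dots run 1→3 from back to front. The knob is at top crop (707,311) and scene crop (697,120).

```bash
cat > fx.py <<'E'
from h import *
def tri(c1,p1,c2,p2):
    Ps=[np.array([[c['fx'],0,c['cx']],[0,c['fy'],c['cy']],[0,0,1]])@np.c_[c['R'],c['t']] for c in(c1,c2)]
    X=cv2.triangulatePoints(Ps[0],Ps[1],np.array(p1,float),np.array(p2,float));return X[:3,0]/X[3,0]
def blob(c,u,v,lo,hi,r,k=8):
    x,y=int(round(u))-r,int(round(v))-r
    g=cv2.resize(cv2.cvtColor(c['color'],cv2.COLOR_BGR2GRAY)[y:y+2*r+1,x:x+2*r+1],None,fx=k,fy=k,interpolation=cv2.INTER_CUBIC)
    m=cv2.inRange(g,lo,hi)
    m=cv2.morphologyEx(m,cv2.MORPH_OPEN,np.ones((k+5,k+5)))
    n,l,st,ce=cv2.connectedComponentsWithStats(m)
    i=min(range(1,n),key=lambda i:np.hypot(*(ce[i]-k*(r+.5))));return (ce[i]+.5)/k-.5+[x,y],st[i,4]/k**2
E
python3 - <<'E'
from fx import *
t,s=cap("top"),cap("scene")
f=lambda x,y,k,a,b:((x+.5)/k-.5+a,(y+.5)/k-.5+b)
T=[(157,174),(150,262),(142,353)];S=[(171,242),(215,300),(265,365)]
N=[]
for a,b in zip(T,S):
    pa,A=blob(t,*f(*a,5.5,255,180),105,165,7);pb,B=blob(s,*f(*b,5.7,250,170),95,165,8)
    ra,rb=ray(t,*pa,.034),ray(s,*pb,.034)
    print(pa,A,pb,B,tri(t,pa,s,pb).round(4),ra[:2].round(4),rb[:2].round(4));N.append((ra+rb)/2)
pa,A=blob(t,*f(707,311,5.5,255,180),0,70,9);pb,B=blob(s,*f(697,120,5.7,250,170),0,70,9)
ra,rb=ray(t,*pa,.026),ray(s,*pb,.026)
print('knob',pa,A,pb,B,tri(t,pa,s,pb).round(4),ra.round(4),rb.round(4))
d=N[0]-N[2];print('yaxis angle from nests',np.degrees(np.arctan2(-d[1],d[0])),np.linalg.norm(d))
K=(ra+rb)/2;e=K-N[1];print('x dist',np.linalg.norm(e[:2]),'angle',np.degrees(np.arctan2(e[0],-e[1])))
# bed corners in top, z=.008
for q in[(82,92),(583,132),(566,478),(54,438)]:print(ray(t,*f(*q,5.5,255,180),.008)[:2].round(4))
E
```

```text
[283.28579534 211.46999952] 80.890625 [278.92210554 211.81325279] 51.890625 [0.5308 0.0467 0.0387] [0.5306 0.0456] [0.535  0.0448]
[281.92649041 227.51938536] 78.234375 [287.16434926 222.80546021] 55.765625 [0.4939 0.0501 0.0381] [0.4937 0.0494] [0.4973 0.0485]
[280.51708192 244.12792563] 82.78125 [295.78550066 233.60533895] 70.53125 [0.4563 0.0539 0.0407] [0.456  0.0532] [0.4612 0.051 ]
knob [382.96430477 236.02049253] 131.8125 [372.5133547  190.15666373] 93.234375 [ 0.471  -0.181   0.0302] [ 0.4712 -0.1822  0.026 ] [ 0.4739 -0.1842  0.026 ]
yaxis angle from nests 5.269564767737638 0.0745115073541127
x dist 0.2332751689110924 angle -5.640825316688603
[0.5711 0.0774]
[ 0.5502 -0.1382]
[ 0.403  -0.1242]
[0.4232 0.091 ]
```

```bash
python3 - <<'E'
from h import *
for n in("top","scene"):
    W=cloud(cap(n)).reshape(-1,3);W=W[(W[:,0]>.5)&(W[:,0]<.75)&(W[:,1]>.14)&(W[:,1]<.38)&(W[:,2]>.02)&(W[:,2]<.2)]
    for nm,q in(('bottle',W[(W[:,1]>.25)]),('cup',W[(W[:,1]<.24)])):
        for a,b in((.02,.06),(.06,.1),(.1,.16)):
            r=q[(q[:,2]>a)&(q[:,2]<b)]
            if len(r)>5:print(n,nm,a,len(r),np.percentile(r,[3,50,97],axis=0).round(3).tolist())
    W=cloud(cap(n)).reshape(-1,3);d=W[:,:2]-[.4941,.0499];fx=d@[-.0958,-.9954];fy=d@[.9954,-.0958]
    m=(abs(fy)<.06)&(fx<-.024)&(fx>-.036);print('strip z',np.nanpercentile(W[m,2],[50,90,99]).round(3))
E
```

```text
top bottle 0.02 1079 [[0.6, 0.271, 0.024], [0.686, 0.347, 0.054], [0.734, 0.378, 0.057]]
top bottle 0.06 293 [[0.599, 0.269, 0.063], [0.612, 0.282, 0.085], [0.64, 0.31, 0.093]]
top bottle 0.1 271 [[0.502, 0.282, 0.106], [0.609, 0.305, 0.12], [0.628, 0.379, 0.147]]
top cup 0.02 442 [[0.597, 0.156, 0.021], [0.646, 0.2, 0.041], [0.675, 0.236, 0.059]]
top cup 0.06 318 [[0.597, 0.144, 0.061], [0.672, 0.203, 0.071], [0.675, 0.236, 0.098]]
top cup 0.1 247 [[0.62, 0.14, 0.102], [0.658, 0.161, 0.14], [0.727, 0.238, 0.16]]
strip z [0.033 0.035 0.037]
scene bottle 0.02 978 [[0.6, 0.278, 0.023], [0.678, 0.336, 0.053], [0.733, 0.374, 0.058]]
scene bottle 0.06 404 [[0.6, 0.273, 0.061], [0.609, 0.297, 0.083], [0.631, 0.315, 0.095]]
scene bottle 0.1 190 [[0.611, 0.283, 0.101], [0.618, 0.295, 0.117], [0.626, 0.304, 0.148]]
scene cup 0.02 988 [[0.598, 0.144, 0.022], [0.648, 0.198, 0.044], [0.719, 0.239, 0.059]]
scene cup 0.06 948 [[0.599, 0.143, 0.061], [0.674, 0.191, 0.075], [0.731, 0.239, 0.099]]
scene cup 0.1 714 [[0.623, 0.141, 0.101], [0.674, 0.183, 0.12], [0.74, 0.239, 0.159]]
strip z [0.005 0.033 0.036]
```

Emit:
{"op": "drive_tool", "data": {"steps": [[45, 0, 0, 0, 0, 0, 0.08], [45, 0, 0, 0, 0, 0, 0.16], [45, 0, 0, 0, 0, 0, 0.228], [45, 0, 0, 0, 0, 0, 0.228]]}}

```text
time_s: 0.9
position: [0.1527, -0.6061, 0.2226]
tcp_rot: [[0.995, -0.095, 0.0], [-0.095, -0.995, -0.0], [0.0, 0.0, -1.0]]
force: [0.5, -0.6, 0.2]
opening: 0.722
grasp_force: 0.0
```

Bottle (~0.62, 0.295) and cup (~0.62, 0.20) are clear of the grasp poses. Now I move toward cap A.

Emit:
{"op": "drive_tool", "data": {"steps": [[45, 0.4, -0.3, 0, 0, 0, 0], [45, 0.7, -0.6, 0, 0, 0, 0], [45, 1, -1, 0, 0, 0, 0], [45, 1, -1, 0, 0, 0, 0]]}}

```text
time_s: 1.3
position: [0.286, -0.4941, 0.2224]
tcp_rot: [[0.996, -0.089, 0.0], [-0.089, -0.996, 0.003], [0.0, -0.003, -1.0]]
force: [-0.2, 0.6, -0.2]
opening: 0.525
grasp_force: 0.0
```

Emit:
{"op": "drive_tool", "data": {"steps": [[45, 0.4, -0.3, 0, 0, 0, 0], [45, 0.7, -0.6, 0, 0, 0, 0], [45, 1, -1, 0, 0, 0, 0], [45, 1, -1, 0, 0, 0, 0]]}}

```text
time_s: 1.7
position: [0.4169, -0.3864, 0.2226]
tcp_rot: [[0.996, -0.089, 0.001], [-0.089, -0.996, 0.002], [0.0, -0.002, -1.0]]
force: [-1.3, -1.3, 0.4]
opening: 0.521
grasp_force: 0.0
```

Emit:
{"op": "drive_tool", "data": {"steps": [[45, 0.2, -0.3, 0, 0, 0, 0], [45, 0.4, -0.6, 0, 0, 0, 0], [45, 0.5, -1, 0, 0, 0, 0], [45, 0.5, -1, 0, 0, 0, 0]]}}

```text
time_s: 2.1
position: [0.4866, -0.2701, 0.2224]
tcp_rot: [[0.996, -0.086, -0.001], [-0.086, -0.996, 0.004], [-0.001, -0.004, -1.0]]
force: [-0.4, 0.3, -0.0]
opening: 0.519
grasp_force: 0.0
```

Emit:
{"op": "drive_tool", "data": {"steps": [[45, 0, -0.3, 0, 0, 0, 0], [45, 0, -0.6, 0, 0, 0, 0], [45, 0, -1, 0, 0, 0, 0], [45, 0, -1, 0, 0, 0, 0]]}}

```text
time_s: 2.5
position: [0.4958, -0.1517, 0.2224]
tcp_rot: [[0.996, -0.088, -0.002], [-0.088, -0.996, 0.003], [-0.003, -0.003, -1.0]]
force: [0.1, -0.3, -0.3]
opening: 0.519
grasp_force: 0.0
```

Emit:
{"op": "drive_tool", "data": {"steps": [[45, 0, -0.3, 0, 0, 0, 0], [45, 0, -0.6, 0, 0, 0, 0], [45, 0, -1, 0, 0, 0, 0], [45, 0, -1, 0, 0, 0, 0]]}}

```text
time_s: 2.9
position: [0.5079, -0.0334, 0.2226]
tcp_rot: [[0.996, -0.088, -0.001], [-0.088, -0.996, 0.002], [-0.001, -0.002, -1.0]]
force: [0.7, -0.5, -0.0]
opening: 0.513
grasp_force: 0.0
```

Emit:
{"op": "drive_tool", "data": {"steps": [[45, 0, -0.3, 0, 0, 0, 0], [45, 0, -0.6, 0, 0, 0, 0], [45, 0, -1, 0, 0, 0, 0], [45, 0, -1, 0, 0, 0, 0], [45, 0, -1, 0, 0, 0, 0]]}}

```text
time_s: 3.4
position: [0.5202, 0.0818, 0.2226]
tcp_rot: [[0.996, -0.092, 0.0], [-0.092, -0.996, -0.001], [0.001, 0.001, -1.0]]
force: [-0.1, 0.2, 0.3]
opening: 0.521
grasp_force: 0.0
```

Emit:
{"op": "drive_tool", "data": {"steps": [[45, 0, -0.4, 0.2, 0, 0, 0], [45, 0.01, -0.83, 0.6, 0, 0, 0], [45, 0.01, -0.83, 1, 0, 0, 0], [45, 0.01, -0.83, 1, 0, 0, 0], [45, 0.01, -0.83, 1, 0, 0, 0]]}}

```text
time_s: 3.9
position: [0.5289, 0.1794, 0.0996]
tcp_rot: [[0.995, -0.095, -0.006], [-0.095, -0.995, -0.001], [-0.006, 0.002, -1.0]]
force: [-0.3, -0.4, -0.2]
opening: 0.518
grasp_force: 0.0
```

```bash
cat > go.py <<'E'
import sys
from fx import *
C=np.array([.4941,.0499]);FX=np.array([-.0958,-.9954]);FY=np.array([.9954,-.0958])
def go(p):
    s=read_state();R=np.array(s['tcp_rot']);d=R.T@(np.array(p)-s['position'])
    D=np.c_[FY.tolist()+[0],FX.tolist()+[0],[0,0,-1]];w=cv2.Rodrigues(R.T@D)[0].ravel()
    P=np.array(s['position']);print('t',s['time_s'],'f',((P[:2]-C)@FX).round(4),((P[:2]-C)@FY).round(4),P[2].round(4),'norm shift',(d/.12).round(3),'turn',(w/1.5).round(3))
def F(x,y,z): return [*(C+x*FX+y*FY),z]
if __name__=="__main__": go([float(v) for v in sys.argv[2:5]] if sys.argv[1]=='w' else F(*[float(v) for v in sys.argv[2:5]]))
E
python3 go.py w .5311 .1805 .003
```

```text
t 3.9 f -0.1322 0.0223 0.0996 norm shift [ 0.022 -0.013  0.805] turn [0.001 0.004 0.   ]
```

Emit:
{"op": "drive_tool", "data": {"steps": [[45, 0.01, -0.01, 0.3, 0, 0, 0], [45, 0.01, -0.01, 0.6, 0, 0, 0], [45, 0.01, -0.01, 0.6, 0, 0, 0], [45, 0.01, -0.01, 0.6, 0, 0, 0]]}}

```text
time_s: 4.3
position: [0.5329, 0.1809, 0.0315]
tcp_rot: [[0.995, -0.097, 0.001], [-0.097, -0.995, -0.0], [0.001, 0.0, -1.0]]
force: [-0.0, 0.2, 0.1]
opening: 0.518
grasp_force: 0.0
```

```bash
python3 go.py w .5311 .1805 .003
```

```text
t 4.3 f -0.1341 0.026 0.0315 norm shift [-0.014  0.005  0.238] turn [ 0.    -0.001 -0.001]
```

Emit:
{"op": "drive_tool", "data": {"steps": [[45, -0.012, 0.008, 0.12, 0, 0, 0], [45, -0.012, 0.008, 0.23, 0, 0, 0], [45, -0.012, 0.008, 0.23, 0, 0, 0], [18, -0.012, 0.008, 0.23, 0, 0, 0], [18, -0.012, 0.008, 0.23, 0, 0, 0], [18, -0.012, 0.008, 0.23, 0, 0, 0], [18, -0.012, 0.008, 0.23, 0, 0, 0]]}}

```text
time_s: 5.0
position: [0.5305, 0.1816, 0.0034]
tcp_rot: [[0.995, -0.095, 0.001], [-0.095, -0.995, 0.0], [0.001, -0.0, -1.0]]
force: [-0.3, -0.3, -0.5]
opening: 0.256
grasp_force: 0.1
```

```bash
python3 go.py w .5311 .1805 .003; python3 -c "
from rig import *;s=read_state();print(s['opening'],s['grasp_force'],s['force'])"
```

```text
t 5.0 f -0.1346 0.0236 0.0034 norm shift [0.006 0.008 0.003] turn [-0.    -0.     0.001]
0.25642167185353815 0.12073022313416004 [-0.25082185 -0.33414715 -0.51336959]
```

Emit:
{"op": "drive_tool", "data": {"steps": [[10, 0, 0, 0, 0, 0, 0], [10, 0, 0, 0, 0, 0, 0], [10, 0, 0, -0.3, 0, 0, 0], [10, 0, 0, -0.7, 0, 0, 0], [10, 0, 0, -0.7, 0, 0, 0], [10, 0, 0, -0.7, 0, 0, 0]]}}

```text
time_s: 5.6
position: [0.5309, 0.1816, 0.088]
tcp_rot: [[0.995, -0.095, 0.003], [-0.095, -0.995, 0.0], [0.003, -0.001, -1.0]]
force: [0.3, 0.1, -0.0]
opening: 0.231
grasp_force: 30.0
```

```bash
cat > blue.py <<'E'
import sys
from go import *
for n in("top","scene"):
    c=cap(n);h=cv2.cvtColor(c['color'],cv2.COLOR_BGR2HSV);m=cv2.inRange(h,(100,120,50),(130,255,255))
    k,l,st,ce=cv2.connectedComponentsWithStats(m)
    for i in range(1,k):
        if st[i,4]>12:
            for z in sorted({.008,float(sys.argv[1]),.042}):
                w=ray(c,*ce[i],z)
                if z==.008 and not(.38<w[0]<.58 and -.05<w[1]<.28):break
                print(n,st[i,4],z,w[:2].round(4),'f',((w[:2]-C)@FX).round(4),((w[:2]-C)@FY).round(4))
E
python3 blue.py .09;python3 go.py f 0 .038 .06
```

```text
scene 66 0.008 [0.4812 0.1914] f -0.1396 -0.0263
scene 66 0.042 [0.4583 0.2025] f -0.1485 -0.0503
scene 66 0.09 [0.4258 0.2183] f -0.1611 -0.0841
scene 75 0.008 [0.4181 0.2232] f -0.1652 -0.0922
scene 75 0.042 [0.3978 0.233 ] f -0.173 -0.1134
scene 75 0.09 [0.3691 0.2469] f -0.1841 -0.1433
t 5.7 f -0.1342 0.0223 0.086 norm shift [0.131 1.118 0.217] turn [0.    0.002 0.   ]
```

Emit:
{"op": "drive_tool", "data": {"steps": [[10, 0.05, 0.3, 0, 0, 0, 0], [10, 0.114, 0.65, 0, 0, 0, 0], [10, 0.114, 1, 0, 0, 0, 0], [10, 0.114, 1, 0, 0, 0, 0]]}}

```text
time_s: 6.1
position: [0.5312, 0.0566, 0.0851]
tcp_rot: [[0.995, -0.101, -0.004], [-0.101, -0.995, -0.001], [-0.004, 0.001, -1.0]]
force: [0.3, 1.3, -0.9]
opening: 0.23
grasp_force: 30.0
```

Emit:
{"op": "drive_tool", "data": {"steps": [[10, 0, 0.118, 0, 0, 0, 0], [10, 0, 0.118, 0.15, 0, 0, 0], [10, 0, 0.118, 0.3, 0, 0, 0], [10, 0, 0.118, 0.3, 0, 0, 0], [10, 0, 0.118, 0.3, 0, 0, 0], [10, 0, 0.118, 0.3, 0, 0, 0]]}}

```text
time_s: 6.7
position: [0.5314, 0.0471, 0.0513]
tcp_rot: [[0.996, -0.094, 0.001], [-0.094, -0.996, -0.0], [0.001, -0.0, -1.0]]
force: [0.4, 0.8, 0.5]
opening: 0.23
grasp_force: 30.0
```

```bash
python3 go.py f 0 .038 .0375; python3 - <<'E'
from h import *
for n,(a,b,x,y) in dict(top=(185,265,250,330),scene=(190,260,250,330)).items():
    cv2.imwrite(f'pics/{n}1.png',cv2.resize(cap(n)['color'][a:b,x:y],None,fx=7,fy=7,interpolation=cv2.INTER_CUBIC))
E
```

```text
t 6.7 f -0.0008 0.0374 0.0513 norm shift [0.005 0.006 0.115] turn [-0.    -0.     0.001]
```

View pics/scene1.png

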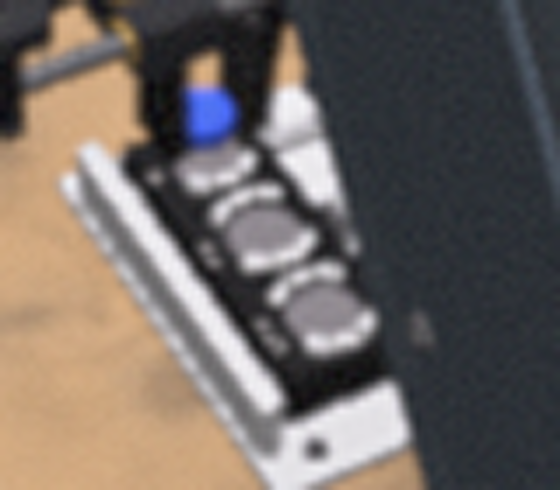

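The picture shows the cap (blue blob at (211,113)) held just above nest 1, whose floor shows at about (212,160).

```bash
python3 - <<'E'
from go import *
c=cap("scene");h=cv2.cvtColor(c['color'],cv2.COLOR_BGR2HSV);m=cv2.inRange(h,(100,120,50),(130,255,255))
m[:195]=0;m[225:]=0;m[:,:265]=0;m[:,300:]=0
v,u=np.nonzero(m);p=(u.mean(),v.mean());print(len(u),p)
z=read_state()['position'][2]
for dz in(.003,.005):
    w=ray(c,*p,z+dz);print(((w[:2]-C)@FX).round(4),((w[:2]-C)@FY).round(4))
E
```

```text
60 (np.float64(279.45), np.float64(206.21666666666667))
0.001 0.0387
0.0001 0.037
```

Emit:
{"op": "drive_tool", "data": {"steps": [[10, 0.003, 0.003, 0.06, 0, 0, 0], [10, 0.003, 0.003, 0.1, 0, 0, 0], [10, 0.003, 0.003, 0.115, 0, 0, 0], [10, 0.003, 0.003, 0.115, 0, 0, 0], [10, 0.003, 0.003, 0.115, 0, 0, 0]]}}

```text
time_s: 7.35
position: [0.5319, 0.0462, 0.0385]
tcp_rot: [[0.995, -0.095, 0.001], [-0.095, -0.995, -0.0], [0.001, 0.0, -1.0]]
force: [-1.9, 0.6, 13.6]
opening: 0.23
grasp_force: 36.7
```

Emit:
{"op": "drive_tool", "data": {"steps": [[34, 0, 0, 0, 0, 0, 0], [34, 0, 0, 0, 0, 0, 0], [34, 0, 0, 0, 0, 0, 0], [34, 0, 0, 0, 0, 0, 0], [34, 0, 0, -0.15, 0, 0, 0], [34, 0, 0, -0.5, 0, 0, 0], [34, 0, 0, -0.5, 0, 0, 0]]}}

```text
time_s: 8.05
position: [0.5347, 0.046, 0.1008]
tcp_rot: [[0.995, -0.095, 0.009], [-0.095, -0.995, -0.001], [0.009, 0.0, -1.0]]
force: [1.7, -0.9, 0.5]
opening: 0.389
grasp_force: 0.0
```

```bash
python3 blue.py .042
```

```text
top 20 0.008 [0.4806 0.1962] f -0.1443 -0.0274
top 20 0.042 [0.4779 0.1909] f -0.1388 -0.0297
scene 58 0.008 [0.5591 0.031 ] f 0.0126 0.0665
scene 58 0.042 [0.5328 0.0489] f -0.0027 0.0386
scene 66 0.008 [0.4812 0.1914] f -0.1396 -0.0263
scene 66 0.042 [0.4583 0.2025] f -0.1485 -0.0503
scene 74 0.008 [0.4183 0.2233] f -0.1653 -0.0921
scene 74 0.042 [0.3979 0.2331] f -0.1731 -0.1133
```

Emit:
{"op": "drive_tool", "data": {"steps": [[45, -0.2, -0.4, 0, 0, 0, 0], [45, -0.4, -0.7, 0, 0, 0, 0], [45, -0.541, -1, 0, 0, 0, 0], [45, -0.541, -1, 0, 0, 0, 0]]}}

```text
time_s: 8.55
position: [0.4739, 0.1751, 0.0956]
tcp_rot: [[0.996, -0.09, -0.006], [-0.09, -0.996, 0.0], [-0.006, 0.0, -1.0]]
force: [0.3, 0.1, 0.4]
opening: 0.51
grasp_force: 0.0
```

Emit:
{"op": "drive_tool", "data": {"steps": [[45, 0, -0.16, 0.2, 0, 0, 0], [45, 0, -0.16, 0.4, 0, 0, 0], [45, 0, -0.16, 0.55, 0, 0, 0], [45, 0, -0.16, 0.55, 0, 0, 0], [45, 0, -0.16, 0.55, 0, 0, 0]]}}

```text
time_s: 9.05
position: [0.4797, 0.1903, 0.0303]
tcp_rot: [[0.995, -0.096, -0.002], [-0.096, -0.995, -0.0], [-0.002, 0.001, -1.0]]
force: [-0.4, -0.1, -0.7]
opening: 0.521
grasp_force: 0.0
```

```bash
python3 go.py f -.1392 -.0265 .003; python3 blue.py .042; python3 - <<'E'
from h import *
a=[cv2.resize(cap(n)['color'][y:y+60,x:x+60],None,fx=6.5,fy=6.5,interpolation=cv2.INTER_CUBIC) for n,x,y in(("top",255,195),("scene",255,190))]
cv2.imwrite('pics/n1.png',np.hstack(a))
E
```

```text
t 9.05 f -0.1384 -0.0278 0.0303 norm shift [ 0.011 -0.007  0.228] turn [0.    0.001 0.   ]
top 78 0.008 [0.5368 0.0486] f -0.0028 0.0426
top 78 0.042 [0.5319 0.0489] f -0.0026 0.0377
scene 66 0.008 [0.4812 0.1914] f -0.1396 -0.0263
scene 66 0.042 [0.4583 0.2025] f -0.1485 -0.0503
scene 75 0.008 [0.4181 0.2232] f -0.1652 -0.0922
scene 75 0.042 [0.3978 0.233 ] f -0.173 -0.1134
```

View pics/n1.png

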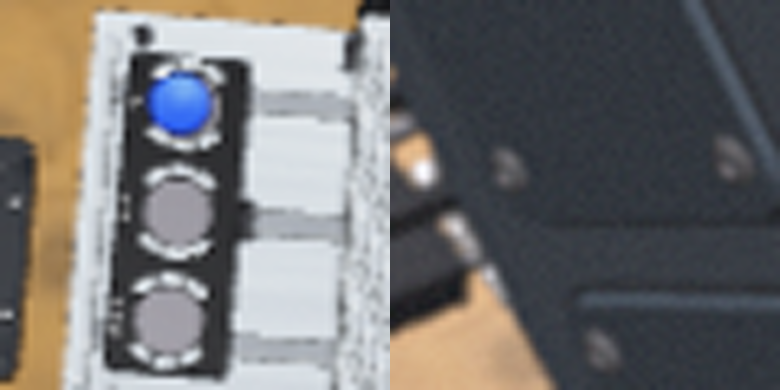

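Cap A sits in nest 1 about 3 mm toward -x of the nest centre: top crop (180,103) against nest centre (185,105). I'll re-centre it later. For the next caps I'll press less and open the fingers gradually.

Emit:
{"op": "drive_tool", "data": {"steps": [[45, 0, 0, 0.12, 0, 0, 0], [45, 0, 0, 0.235, 0, 0, 0], [45, 0, 0, 0.235, 0, 0, 0], [26, 0, 0, 0.235, 0, 0, 0], [26, 0, 0, 0.235, 0, 0, 0], [26, 0, 0, 0.235, 0, 0, 0], [10, 0, 0, 0.235, 0, 0, 0], [10, 0, 0, 0.235, 0, 0, 0]]}}

```text
time_s: 10.05
position: [0.4803, 0.191, 0.0033]
tcp_rot: [[0.995, -0.095, 0.001], [-0.095, -0.995, 0.0], [0.001, -0.0, -1.0]]
force: [-0.7, -0.5, 1.0]
opening: 0.231
grasp_force: 30.0
```

Emit:
{"op": "drive_tool", "data": {"steps": [[10, 0, 0, 0, 0, 0, 0], [10, 0, 0, 0, 0, 0, 0], [10, 0, 0, -0.3, 0, 0, 0], [10, 0, 0, -0.7, 0, 0, 0], [10, 0, 0, -0.7, 0, 0, 0]]}}

```text
time_s: 10.55
position: [0.4838, 0.1918, 0.0916]
tcp_rot: [[0.995, -0.095, 0.011], [-0.095, -0.995, 0.002], [0.01, -0.003, -1.0]]
force: [0.7, -0.2, -0.2]
opening: 0.233
grasp_force: 30.0
```

Emit:
{"op": "drive_tool", "data": {"steps": [[10, 0.1, 0.3, 0, 0, 0, 0], [10, 0.221, 0.65, 0, 0, 0, 0], [10, 0.221, 1, 0, 0, 0, 0], [10, 0.221, 1, 0, 0, 0, 0]]}}

```text
time_s: 10.95
position: [0.4949, 0.065, 0.0863]
tcp_rot: [[0.995, -0.101, -0.001], [-0.101, -0.995, -0.001], [-0.001, 0.001, -1.0]]
force: [0.6, 0.2, -0.9]
opening: 0.23
grasp_force: 30.0
```

Emit:
{"op": "drive_tool", "data": {"steps": [[10, 0, 0.158, 0, 0, 0, 0], [10, 0, 0.158, 0.15, 0, 0, 0], [10, 0, 0.158, 0.28, 0, 0, 0], [10, 0, 0.158, 0.28, 0, 0, 0], [10, 0, 0.158, 0.28, 0, 0, 0], [10, 0, 0.158, 0.28, 0, 0, 0]]}}

```text
time_s: 11.55
position: [0.4935, 0.0506, 0.0537]
tcp_rot: [[0.996, -0.094, 0.001], [-0.094, -0.996, 0.0], [0.001, -0.0, -1.0]]
force: [-0.2, 0.2, 0.6]
opening: 0.233
grasp_force: 30.0
```

```bash
python3 go.py f 0 0 .0385; python3 blue.py .058
```

```text
t 11.55 f -0.0007 -0.0007 0.0537 norm shift [0.006 0.005 0.126] turn [-0.    -0.     0.001]
scene 23 0.008 [0.5591 0.0386] f 0.005 0.0658
scene 23 0.042 [0.5329 0.0562] f -0.01 0.038
scene 23 0.058 [0.5205 0.0645] f -0.0171 0.0249
scene 70 0.008 [0.5319 0.0213] f 0.0249 0.0404
scene 70 0.042 [0.5068 0.0396] f 0.009 0.0136
scene 70 0.058 [0.495  0.0482] f 0.0016 0.001
scene 74 0.008 [0.4183 0.2233] f -0.1653 -0.0921
scene 74 0.042 [0.3979 0.2331] f -0.1731 -0.1133
scene 74 0.058 [0.3884 0.2377] f -0.1768 -0.1232
```

Emit:
{"op": "drive_tool", "data": {"steps": [[10, 0, 0.004, 0.06, 0, 0, 0], [10, 0, 0.004, 0.1, 0, 0, 0], [10, 0, 0.004, 0.122, 0, 0, 0], [10, 0, 0.004, 0.122, 0, 0, 0], [10, 0, 0.004, 0.122, 0, 0, 0]]}}

```text
time_s: 12.15
position: [0.493, 0.0497, 0.0391]
tcp_rot: [[0.995, -0.095, -0.0], [-0.095, -0.995, 0.0], [-0.0, -0.0, -1.0]]
force: [-0.4, -0.3, 5.8]
opening: 0.233
grasp_force: 33.1
```

Emit:
{"op": "drive_tool", "data": {"steps": [[19, 0, 0, 0, 0, 0, 0], [20, 0, 0, 0, 0, 0, 0], [21, 0, 0, 0, 0, 0, 0], [22, 0, 0, 0, 0, 0, 0], [23, 0, 0, 0, 0, 0, 0], [24, 0, 0, 0, 0, 0, 0], [26, 0, 0, 0, 0, 0, 0], [29, 0, 0, 0, 0, 0, 0]]}}

```text
time_s: 12.95
position: [0.4932, 0.0494, 0.0384]
tcp_rot: [[0.996, -0.095, -0.0], [-0.095, -0.996, -0.0], [-0.0, 0.0, -1.0]]
force: [0.3, -0.4, -0.3]
opening: 0.314
grasp_force: 0.0
```

Emit:
{"op": "drive_tool", "data": {"steps": [[32, 0, 0, 0, 0, 0, 0], [32, 0, 0, 0, 0, 0, 0], [32, 0, 0, -0.05, 0, 0, 0], [32, 0, 0, -0.2, 0, 0, 0], [32, 0, 0, -0.4, 0, 0, 0], [32, 0, 0, -0.5, 0, 0, 0]]}}

```text
time_s: 13.55
position: [0.494, 0.0495, 0.1004]
tcp_rot: [[0.995, -0.095, 0.002], [-0.095, -0.995, -0.0], [0.003, 0.0, -1.0]]
force: [1.0, -0.4, -0.5]
opening: 0.361
grasp_force: 0.0
```

Emit:
{"op": "drive_tool", "data": {"steps": [[40, -0.2, -0.4, 0, 0, 0, 0], [40, -0.4, -0.7, 0, 0, 0, 0], [40, -0.6, -1, 0, 0, 0, 0], [40, -0.768, -1, 0, 0, 0, 0], [40, -0.768, -1, 0, 0, 0, 0]]}}

```text
time_s: 14.05
position: [0.4087, 0.1787, 0.0986]
tcp_rot: [[0.996, -0.091, -0.005], [-0.091, -0.996, -0.001], [-0.005, 0.001, -1.0]]
force: [-0.0, 0.5, -0.4]
opening: 0.456
grasp_force: 0.0
```

```bash
python3 go.py f -.1648 -.0923 .003; python3 blue.py .042
```

```text
t 14.05 f -0.12 -0.0974 0.0986 norm shift [ 0.048 -0.374  0.796] turn [0.001 0.003 0.003]
top 78 0.008 [0.5368 0.0486] f -0.0028 0.0426
top 78 0.042 [0.5319 0.0489] f -0.0026 0.0377
top 77 0.008 [0.4967 0.0504] f -0.0008 0.0025
top 77 0.042 [0.4933 0.0507] f -0.0007 -0.0009
scene 23 0.008 [0.5587 0.0239] f 0.0197 0.0668
scene 23 0.042 [0.5325 0.0421] f 0.0041 0.0389
scene 28 0.008 [0.5187 0.0267] f 0.0208 0.0267
scene 28 0.042 [0.4941 0.0448] f 0.0051 0.0005
scene 75 0.008 [0.4181 0.2232] f -0.1652 -0.0922
scene 75 0.042 [0.3978 0.233 ] f -0.173 -0.1134
```

Emit:
{"op": "drive_tool", "data": {"steps": [[45, 0, -0.2, 0.1, 0, 0, 0], [45, 0, -0.375, 0.3, 0, 0, 0], [45, 0, -0.375, 0.55, 0, 0, 0], [45, 0, -0.375, 0.7, 0, 0, 0], [45, 0, -0.375, 0.798, 0, 0, 0], [45, 0, -0.375, 0.798, 0, 0, 0]]}}

```text
time_s: 14.75
position: [0.4185, 0.222, 0.0018]
tcp_rot: [[0.995, -0.097, -0.0], [-0.097, -0.995, -0.0], [-0.0, 0.0, -1.0]]
force: [-0.6, -0.1, -0.3]
opening: 0.517
grasp_force: 0.0
```

Emit:
{"op": "drive_tool", "data": {"steps": [[26, 0, 0, 0, 0, 0, 0], [26, 0, 0, 0, 0, 0, 0], [26, 0, 0, 0, 0, 0, 0], [10, 0, 0, 0, 0, 0, 0], [10, 0, 0, 0, 0, 0, 0], [10, 0, 0, 0, 0, 0, 0], [10, 0, 0, 0, 0, 0, 0]]}}

```text
time_s: 15.45
position: [0.4174, 0.2227, 0.0034]
tcp_rot: [[0.995, -0.095, 0.001], [-0.095, -0.995, 0.0], [0.001, -0.0, -1.0]]
force: [-0.1, -1.1, 6.4]
opening: 0.228
grasp_force: 30.0
```

Emit:
{"op": "drive_tool", "data": {"steps": [[10, 0, 0, -0.3, 0, 0, 0], [10, 0, 0, -0.7, 0, 0, 0], [10, 0.2, 0.3, -0.7, 0, 0, 0], [10, 0.454, 0.65, -0.7, 0, 0, 0], [10, 0.454, 1, -0.7, 0, 0, 0], [10, 0.454, 1, -0.7, 0, 0, 0]]}}

```text
time_s: 16.05
position: [0.4604, 0.094, 0.0869]
tcp_rot: [[0.995, -0.101, -0.0], [-0.101, -0.995, -0.001], [-0.0, 0.001, -1.0]]
force: [0.6, 0.3, 0.4]
opening: 0.229
grasp_force: 30.0
```

Emit:
{"op": "drive_tool", "data": {"steps": [[10, 0, 0.3, 0, 0, 0, 0], [10, 0, 0.375, 0, 0, 0, 0], [10, 0, 0.375, 0.15, 0, 0, 0], [10, 0, 0.375, 0.28, 0, 0, 0], [10, 0, 0.375, 0.28, 0, 0, 0], [10, 0, 0.375, 0.28, 0, 0, 0], [10, 0, 0.375, 0.28, 0, 0, 0]]}}

```text
time_s: 16.75
position: [0.4559, 0.0538, 0.0538]
tcp_rot: [[0.996, -0.094, 0.001], [-0.094, -0.996, 0.0], [0.001, -0.0, -1.0]]
force: [-0.1, -0.8, 0.1]
opening: 0.232
grasp_force: 30.0
```

```bash
python3 go.py f 0 -.038 .0385; python3 blue.py .058
```

```text
t 16.75 f -0.0002 -0.0384 0.0538 norm shift [0.003 0.002 0.128] turn [-0.    -0.     0.001]
scene 14 0.008 [0.5177 0.0419] f 0.0057 0.0243
scene 14 0.042 [0.4932 0.0594] f -0.0094 -0.0018
scene 14 0.058 [0.4816 0.0676] f -0.0164 -0.0141
scene 70 0.008 [0.4914 0.0251] f 0.025 -0.0003
scene 70 0.042 [0.468  0.0432] f 0.0091 -0.0254
scene 70 0.058 [0.4569 0.0518] f 0.0017 -0.0372
```

Emit:
{"op": "drive_tool", "data": {"steps": [[10, 0, 0.003, 0.06, 0, 0, 0], [10, 0, 0.003, 0.1, 0, 0, 0], [10, 0, 0.003, 0.122, 0, 0, 0], [10, 0, 0.003, 0.122, 0, 0, 0], [10, 0, 0.003, 0.122, 0, 0, 0]]}}

```text
time_s: 17.35
position: [0.4555, 0.0529, 0.039]
tcp_rot: [[0.995, -0.095, -0.0], [-0.095, -0.995, 0.0], [-0.0, -0.0, -1.0]]
force: [-2.0, 0.7, 6.1]
opening: 0.233
grasp_force: 33.4
```

Emit:
{"op": "drive_tool", "data": {"steps": [[19, 0, 0, 0, 0, 0, 0], [20, 0, 0, 0, 0, 0, 0], [21, 0, 0, 0, 0, 0, 0], [22, 0, 0, 0, 0, 0, 0], [23, 0, 0, 0, 0, 0, 0], [24, 0, 0, 0, 0, 0, 0], [26, 0, 0, 0, 0, 0, 0], [29, 0, 0, 0, 0, 0, 0]]}}

```text
time_s: 18.15
position: [0.4556, 0.0529, 0.0384]
tcp_rot: [[0.995, -0.095, -0.0], [-0.095, -0.995, 0.0], [-0.0, -0.0, -1.0]]
force: [0.1, -0.5, -1.0]
opening: 0.315
grasp_force: 0.0
```

Emit:
{"op": "drive_tool", "data": {"steps": [[32, 0, 0, 0, 0, 0, 0], [32, 0, 0, 0, 0, 0, 0], [32, 0, 0, -0.05, 0, 0, 0], [32, 0, 0, -0.2, 0, 0, 0], [32, 0, 0, -0.5, 0, 0, 0], [32, 0, 0, -0.8, 0, 0, 0]]}}

```text
time_s: 18.75
position: [0.4549, 0.053, 0.1356]
tcp_rot: [[0.995, -0.095, -0.002], [-0.095, -0.995, 0.0], [-0.002, -0.0, -1.0]]
force: [0.1, -0.4, 0.6]
opening: 0.367
grasp_force: 0.0
```

Emit:
{"op": "drive_tool", "data": {"steps": [[45, 0, -0.4, 0, 0, 0, 0], [45, 0, -0.8, 0, 0, 0, 0], [45, 0, -1, 0, 0, 0, 0], [45, 0, -1, 0, 0, 0, 0]]}}

```text
time_s: 19.15
position: [0.4673, 0.175, 0.1354]
tcp_rot: [[0.996, -0.091, 0.002], [-0.091, -0.996, 0.001], [0.002, -0.001, -1.0]]
force: [-0.8, -0.7, 0.8]
opening: 0.513
grasp_force: 0.0
```

```bash
python3 go.py f 0 .038 .0385; python3 blue.py .042; python3 - <<'E'
from h import *
a=[cv2.resize(cap(n)['color'][y:y+60,x:x+60],None,fx=6.5,fy=6.5,interpolation=cv2.INTER_CUBIC) for n,x,y in(("top",255,195),("scene",255,190))]
cv2.imwrite('pics/n3.png',np.hstack(a))
E
```

```text
t 19.15 f -0.122 -0.0387 0.1354 norm shift [0.632 1.02  0.807] turn [-0.001 -0.001  0.003]
top 78 0.008 [0.5368 0.0486] f -0.0028 0.0426
top 78 0.042 [0.5319 0.0489] f -0.0026 0.0377
top 77 0.008 [0.4967 0.0504] f -0.0008 0.0025
top 77 0.042 [0.4933 0.0507] f -0.0007 -0.0009
top 79 0.008 [0.4574 0.0533] f 0.0002 -0.0368
top 79 0.042 [0.4555 0.0534] f 0.0002 -0.0387
scene 58 0.008 [0.5591 0.031 ] f 0.0126 0.0665
scene 58 0.042 [0.5328 0.0489] f -0.0027 0.0386
scene 65 0.008 [0.5188 0.0333] f 0.0141 0.0262
scene 65 0.042 [0.4943 0.0511] f -0.0013 0.0
scene 65 0.008 [0.4796 0.0358] f 0.0154 -0.013
scene 65 0.042 [0.4567 0.0535] f -0.0 -0.0376
```

View pics/n3.png

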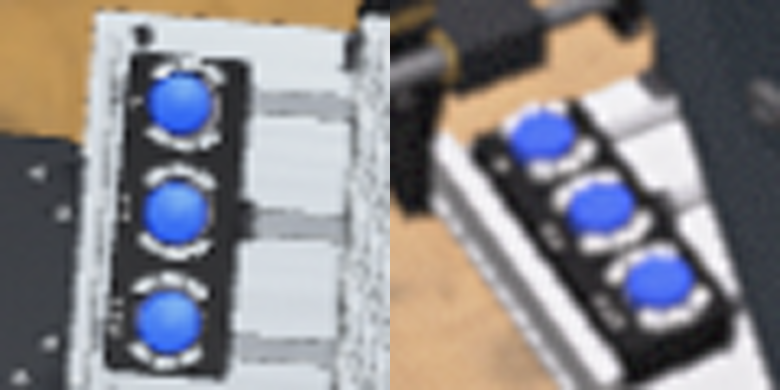

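Top crop: caps at (180,103), (178,212), (168,322). Nests 2 and 3 are centred, cap A is still ~3 mm off. I'll re-centre it in place by squeezing.

Emit:
{"op": "drive_tool", "data": {"steps": [[38, 0.2, 0.4, 0, 0, 0, 0], [38, 0.4, 0.8, 0, 0, 0, 0], [38, 0.63, 0.998, 0, 0, 0, 0], [38, 0.63, 0.998, 0, 0, 0, 0], [38, 0.63, 0.998, 0.3, 0, 0, 0], [38, 0.63, 0.998, 0.6, 0, 0, 0], [38, 0.63, 0.998, 0.6, 0, 0, 0]]}}

```text
time_s: 20.05
position: [0.5266, 0.0453, 0.059]
tcp_rot: [[0.995, -0.097, -0.011], [-0.097, -0.995, 0.001], [-0.011, -0.0, -1.0]]
force: [-1.2, 0.0, 0.8]
opening: 0.435
grasp_force: 0.0
```

```bash
python3 go.py f .0005 .038 .039
```

```text
t 20.05 f 0.0015 0.0328 0.059 norm shift [ 0.045 -0.008  0.166] turn [-0.     0.007 -0.001]
```

Still settling; I'll continue down to the commanded height.

Emit:
{"op": "drive_tool", "data": {"steps": [[38, 0, 0, 0, 0, 0, 0], [38, 0, 0, 0.08, 0, 0, 0], [38, 0, 0, 0.16, 0, 0, 0], [38, 0, 0, 0.195, 0, 0, 0], [38, 0, 0, 0.195, 0, 0, 0], [38, 0, 0, 0.195, 0, 0, 0]]}}

```text
time_s: 20.65
position: [0.531, 0.046, 0.0395]
tcp_rot: [[0.995, -0.095, 0.0], [-0.095, -0.995, -0.0], [0.0, 0.0, -1.0]]
force: [-0.1, -1.0, -0.3]
opening: 0.435
grasp_force: 0.0
```

```bash
python3 go.py f .0005 .038 .039
```

```text
t 20.65 f 0.0003 0.0371 0.0395 norm shift [0.007 0.001 0.004] turn [ 0.    -0.     0.001]
```

Emit:
{"op": "drive_tool", "data": {"steps": [[30, 0, 0, 0, 0, 0, 0], [27, 0, 0, 0, 0, 0, 0], [25, 0, 0, 0, 0, 0, 0], [24, 0, 0, 0, 0, 0, 0], [23, 0, 0, 0, 0, 0, 0], [22, 0, 0, 0, 0, 0, 0], [21, 0, 0, 0, 0, 0, 0], [21, 0, 0, 0, 0, 0, 0]]}}

```text
time_s: 21.45
position: [0.531, 0.0459, 0.0394]
tcp_rot: [[0.995, -0.095, 0.0], [-0.095, -0.995, -0.0], [0.0, 0.0, -1.0]]
force: [-0.8, 0.3, 1.1]
opening: 0.243
grasp_force: 4.9
```

Emit:
{"op": "drive_tool", "data": {"steps": [[21, 0, 0, 0, 0, 0, 0], [22, 0, 0, 0, 0, 0, 0], [23, 0, 0, 0, 0, 0, 0], [24, 0, 0, 0, 0, 0, 0], [26, 0, 0, 0, 0, 0, 0], [29, 0, 0, 0, 0, 0, 0], [32, 0, 0, 0, 0, 0, 0], [34, 0, 0, 0, 0, 0, 0]]}}

```text
time_s: 22.25
position: [0.5308, 0.0459, 0.0392]
tcp_rot: [[0.995, -0.095, -0.0], [-0.095, -0.995, -0.0], [-0.0, 0.0, -1.0]]
force: [0.2, 0.0, 0.8]
opening: 0.37
grasp_force: 0.0
```

Emit:
{"op": "drive_tool", "data": {"steps": [[34, 0, 0, -0.05, 0, 0, 0], [34, 0, 0, -0.2, 0, 0, 0], [34, 0, 0, -0.5, 0, 0, 0], [34, 0, 0, -0.9, 0, 0, 0], [34, 0, 0, -0.9, 0, 0, 0], [45, 0, -0.4, -0.9, 0, 0, 0], [45, 0, -0.9, -0.9, 0, 0, 0], [45, 0, -0.9, -0.9, 0, 0, 0]]}}

```text
time_s: 23.05
position: [0.541, 0.1574, 0.1474]
tcp_rot: [[0.996, -0.091, 0.001], [-0.091, -0.996, 0.002], [0.001, -0.002, -1.0]]
force: [0.7, -1.3, 0.1]
opening: 0.505
grasp_force: 0.0
```

```bash
python3 go.py f 0 .038 .039; python3 blue.py .042|grep 0.042
```

```text
t 23.05 f -0.1115 0.0364 0.1474 norm shift [0.009 0.93  0.902] turn [-0.001 -0.     0.003]
top 82 0.008 [0.5365 0.0463] f -0.0005 0.0426
top 82 0.042 [0.5316 0.0467] f -0.0004 0.0377
top 76 0.042 [0.4934 0.0506] f -0.0007 -0.0007
top 78 0.042 [0.4555 0.0535] f 0.0001 -0.0388
scene 58 0.042 [0.5327 0.0465] f -0.0003 0.0388
scene 64 0.042 [0.4943 0.0514] f -0.0015 0.0
scene 66 0.042 [0.4566 0.0534] f 0.0001 -0.0377
```

Caps are centred. Next I rotate for the knob and pass over the lamp.

Emit:
{"op": "drive_tool", "data": {"steps": [[60, 0, 0.4, 0, 0, 0, 0], [60, 0, 0.8, 0, 0, 0, 0], [60, 0, 1, 0, 0, 0, 0], [60, 0, 1, 0, 0, 0, 0]]}}

```text
time_s: 23.55
position: [0.529, 0.0296, 0.147]
tcp_rot: [[0.995, -0.101, -0.001], [-0.101, -0.995, -0.001], [-0.001, 0.001, -1.0]]
force: [0.0, 0.1, -0.1]
opening: 0.679
grasp_force: 0.0
```

Emit:
{"op": "drive_tool", "data": {"steps": [[60, -0.15, 0.4, 0, 0, 0, 0], [60, -0.3, 0.8, 0, 0, 0, 0], [60, -0.3, 1, 0, 0, 0, 0], [60, -0.3, 1, 0, 0, 0, 0]]}}

```text
time_s: 23.95
position: [0.482, -0.0851, 0.1473]
tcp_rot: [[0.995, -0.1, 0.0], [-0.1, -0.995, -0.001], [0.0, 0.001, -1.0]]
force: [0.1, -0.4, 1.0]
opening: 0.691
grasp_force: 0.0
```

Emit:
{"op": "drive_tool", "data": {"steps": [[60, 0, 0.4, 0, 0, 0, 0], [60, 0, 0.8, 0, 0, 0, 0], [60, 0, 0.8, 0, 0, 0, 0], [60, 0, 0.8, 0, 0, 0, 0]]}}

```text
time_s: 24.35
position: [0.4732, -0.1777, 0.1471]
tcp_rot: [[0.995, -0.097, -0.001], [-0.097, -0.995, 0.001], [-0.001, -0.001, -1.0]]
force: [-0.4, -0.3, -0.5]
opening: 0.687
grasp_force: 0.0
```

```bash
python3 go.py f .233 0 .1; python3 -c "
from rig import *;print(read_state()['joint_positions'])"
```

```text
t 24.35 f 0.2285 0.001 0.1471 norm shift [-0.008  0.038  0.392] turn [-0.001  0.    -0.001]
[-3.32872591e+01  2.75809157e+01  1.03355227e+02  4.34064888e-02
  4.91238307e+01  6.22715098e+01]
```

Emit:
{"op": "drive_tool", "data": {"steps": [[60, 0, 0.03, 0, 0, 0, -0.095], [60, 0, 0.03, 0, 0, 0, -0.19], [60, 0, 0.03, 0, 0, 0, -0.285], [60, 0, 0.03, 0, 0, 0, -0.38], [60, 0, 0.03, 0, 0, 0, -0.475], [60, 0, 0.03, 0, 0, 0, -0.57], [60, 0, 0.03, 0, 0, 0, -0.665], [60, 0, 0.03, 0, 0, 0, -0.76]]}}

```text
time_s: 25.15
position: [0.4728, -0.1784, 0.1471]
tcp_rot: [[0.495, 0.869, -0.001], [0.869, -0.495, 0.002], [0.001, -0.002, -1.0]]
force: [0.1, 0.3, -1.0]
opening: 0.685
grasp_force: 0.0
```

Emit:
{"op": "drive_tool", "data": {"steps": [[60, 0, 0, 0, 0, 0, -0.095], [60, 0, 0, 0, 0, 0, -0.19], [60, 0, 0, 0, 0, 0, -0.287], [60, 0, 0, 0.2, 0, 0, -0.287], [60, 0, 0, 0.45, 0, 0, -0.287], [60, 0, 0, 0.6, 0, 0, -0.287], [60, 0, 0, 0.6, 0, 0, -0.287], [60, 0, 0, 0.6, 0, 0, -0.287]]}}

```text
time_s: 25.95
position: [0.473, -0.1795, 0.0753]
tcp_rot: [[0.093, 0.996, -0.001], [0.996, -0.093, 0.001], [0.001, -0.001, -1.0]]
force: [0.3, -0.3, -0.0]
opening: 0.688
grasp_force: 0.0
```

```bash
python3 go.py f .233 0 .01; python3 - <<'E'
from go import *
s=read_state();print(np.array(s['tcp_rot']).round(3).tolist(),'along fixture y of tool y:',(np.array(s['tcp_rot'])[:2,1]@FY).round(4),(np.array(s['tcp_rot'])[:2,1]@FX).round(4))
a=[cv2.resize(cap(n)['color'][y:y+60,x:x+60],None,fx=6.5,fy=6.5,interpolation=cv2.INTER_CUBIC) for n,x,y in(("top",345,205),("scene",335,160))]
cv2.imwrite('pics/k.png',np.hstack(a))
E
```

```text
t 25.95 f 0.2304 0.001 0.0753 norm shift [-0.022 -0.007  0.544] turn [-1.000e-03  0.000e+00  1.049e+00]
[[0.093, 0.996, -0.001], [0.996, -0.093, 0.001], [0.001, -0.001, -1.0]] along fixture y of tool y: 1.0 -0.0024
```

View pics/k.png

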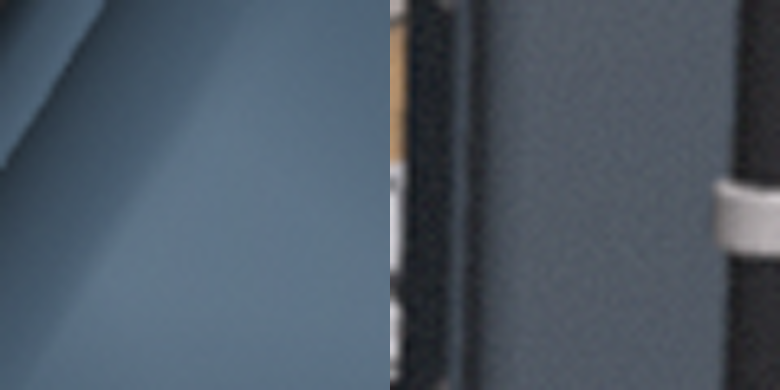

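The arm hides the knob in both views, so I go on the measured position.

Emit:
{"op": "drive_tool", "data": {"steps": [[60, -0.022, -0.007, 0.15, 0, 0, 0], [60, -0.022, -0.007, 0.3, 0, 0, 0], [60, -0.022, -0.007, 0.45, 0, 0, 0], [60, -0.022, -0.007, 0.535, 0, 0, 0], [60, -0.022, -0.007, 0.535, 0, 0, 0], [60, -0.022, -0.007, 0.535, 0, 0, 0]]}}

```text
time_s: 26.65
position: [0.4724, -0.1839, 0.0117]
tcp_rot: [[0.095, 0.995, 0.001], [0.995, -0.095, -0.001], [-0.0, 0.001, -1.0]]
force: [-0.2, -0.3, -0.1]
opening: 0.688
grasp_force: 0.0
```

Emit:
{"op": "drive_tool", "data": {"steps": [[35, 0, 0, 0, 0, 0, 0], [30, 0, 0, 0, 0, 0, 0], [26, 0, 0, 0, 0, 0, 0], [23, 0, 0, 0, 0, 0, 0], [10, 0, 0, 0, 0, 0, 0], [5, 0, 0, 0, 0, 0, 0], [5, 0, 0, 0, 0, 0, 0], [5, 0, 0, 0, 0, 0, 0]]}}

```text
time_s: 27.45
position: [0.473, -0.184, 0.0112]
tcp_rot: [[0.096, 0.995, 0.002], [0.995, -0.096, -0.001], [-0.001, 0.002, -1.0]]
force: [3.8, 1.4, -0.1]
opening: 0.265
grasp_force: 30.0
```

```bash
python3 go.py f .232 0 .01; python3 -c "
from rig import *;s=read_state();print(s['opening']*87,s['grasp_force'],s['force'])"
```

```text
t 27.45 f 0.2348 0.0014 0.0112 norm shift [ 0.023 -0.012  0.01 ] turn [ 1.000e-03 -1.000e-03  1.047e+00]
23.078215293311985 29.9923038482666 [ 3.82103231  1.44227787 -0.05073173]
```

Emit:
{"op": "drive_tool", "data": {"steps": [[5, -0.005, 0.006, 0, 0, 0, 0], [5, -0.02, 0.006, 0, 0, 0, 0], [5, -0.045, 0.006, 0, 0, 0, 0], [5, -0.075, 0.006, 0, 0, 0, 0], [5, -0.105, 0.006, 0, 0, 0, 0], [5, -0.13, 0.006, 0, 0, 0, 0], [5, -0.145, 0.006, 0, 0, 0, 0], [5, -0.15, 0.006, 0, 0, 0, 0]]}}

```text
time_s: 28.25
position: [0.4713, -0.2013, 0.0112]
tcp_rot: [[0.096, 0.995, 0.0], [0.995, -0.096, 0.001], [0.001, 0.0, -1.0]]
force: [6.1, 4.2, 0.0]
opening: 0.267
grasp_force: 30.0
```

```bash
python3 go.py f .252 0 .01; python3 blue.py .042|grep 0.042;python3 -c "
from rig import *;s=read_state();print(s['opening']*87,s['grasp_force'],s['force'])"
```

```text
t 28.25 f 0.2522 0.0014 0.0112 norm shift [ 0.002 -0.011  0.01 ] turn [-0.000e+00 -1.000e-03  1.047e+00]
top 78 0.008 [0.5346 0.0283] f 0.0176 0.0424
top 78 0.042 [0.5298 0.0294] f 0.017 0.0375
top 75 0.042 [0.4917 0.0338] f 0.0163 -0.0009
top 77 0.042 [0.4536 0.0359] f 0.0178 -0.039
scene 61 0.042 [0.5305 0.0297] f 0.0166 0.0382
scene 61 0.042 [0.4926 0.0338] f 0.0162 0.0001
scene 66 0.042 [0.4552 0.0359] f 0.0177 -0.0374
23.311242776728964 29.99234050512314 [4.76608502 4.10479516 0.751377  ]
```

Emit:
{"op": "drive_tool", "data": {"steps": [[5, -0.01, 0.004, 0, 0, 0, 0], [5, -0.035, 0.004, 0, 0, 0, 0], [5, -0.07, 0.004, 0, 0, 0, 0], [5, -0.11, 0.004, 0, 0, 0, 0], [5, -0.15, 0.004, 0, 0, 0, 0], [5, -0.185, 0.004, 0, 0, 0, 0], [5, -0.21, 0.004, 0, 0, 0, 0], [5, -0.22, 0.004, 0, 0, 0, 0]]}}

```text
time_s: 29.15
position: [0.4687, -0.2266, 0.0112]
tcp_rot: [[0.096, 0.995, -0.001], [0.995, -0.096, 0.003], [0.002, -0.001, -1.0]]
force: [5.3, 6.5, 1.3]
opening: 0.271
grasp_force: 30.0
```

Emit:
{"op": "drive_tool", "data": {"steps": [[5, -0.01, 0, 0, 0, 0, 0], [5, -0.035, 0, 0, 0, 0, 0], [5, -0.07, 0, 0, 0, 0, 0], [5, -0.11, 0, 0, 0, 0, 0], [5, -0.15, 0, 0, 0, 0, 0], [5, -0.185, 0, 0, 0, 0, 0], [5, -0.21, 0, 0, 0, 0, 0], [5, -0.215, 0, 0, 0, 0, 0]]}}

```text
time_s: 29.95
position: [0.4662, -0.2513, 0.0112]
tcp_rot: [[0.097, 0.995, -0.001], [0.995, -0.097, 0.004], [0.004, -0.001, -1.0]]
force: [6.6, 9.4, 3.6]
opening: 0.265
grasp_force: 30.0
```

```bash
python3 go.py f .3048 0 .01; python3 blue.py .042|grep 0.042;python3 -c "
from rig import *;s=read_state();print(s['opening']*87,s['grasp_force'],s['force'])"
python3 - <<'E'
from h import *
a=[cv2.resize(cap(n)['color'][y:y+70,x:x+115],None,fx=6.5,fy=6.5,interpolation=cv2.INTER_CUBIC)[:,:740] for n,x,y in(("top",270,200),)]
b=cv2.resize(cap("scene")['color'][165:255,255:370],None,fx=3.2,fy=3.2,interpolation=cv2.INTER_CUBIC)
o=np.zeros((0,3));a=cv2.resize(a[0],None,fx=.6,fy=.6);h=max(a.shape[0],b.shape[0])
cv2.imwrite('pics/end.png',np.hstack([cv2.copyMakeBorder(q,0,h-q.shape[0],0,0,0) for q in(a[:,:425],b[:,:370])]))
E
```

```text
t 29.95 f 0.3025 0.0011 0.0112 norm shift [-0.019 -0.009  0.01 ] turn [-3.000e-03 -1.000e-03  1.047e+00]
scene 26 0.042 [ 0.5264 -0.0138] f 0.0603 0.0383
scene 27 0.042 [ 0.488  -0.0101] f 0.0603 -0.0003
scene 26 0.042 [ 0.4507 -0.0069] f 0.0607 -0.0377
23.04156057724337 29.993375837802887 [6.47017199 8.91645886 3.47978778]
```

View pics/end.png

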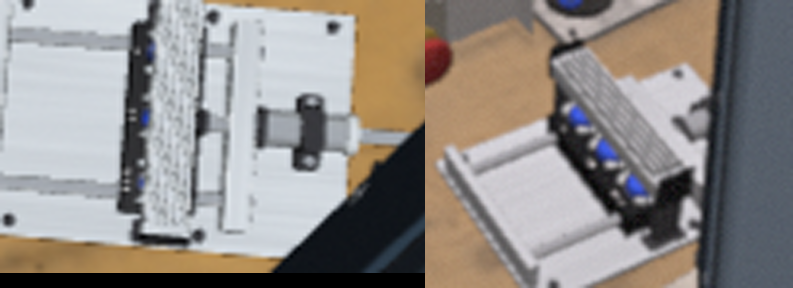

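Now 2.3 mm more. Then I check the carriage's left edge against the first picture.

Emit:
{"op": "drive_tool", "data": {"steps": [[5, -0.007, 0, 0, 0, 0, 0], [5, -0.014, 0, 0, 0, 0, 0], [5, -0.02, 0, 0, 0, 0, 0], [5, -0.02, 0, 0, 0, 0, 0], [5, -0.02, 0, 0, 0, 0, 0], [5, -0.02, 0, 0, 0, 0, 0]]}}

```text
time_s: 30.75
position: [0.4661, -0.2534, 0.0112]
tcp_rot: [[0.097, 0.995, -0.001], [0.995, -0.097, 0.004], [0.004, -0.001, -1.0]]
force: [6.6, 9.3, 3.3]
opening: 0.268
grasp_force: 30.0
```

```bash
python3 go.py f .3048 0 .01; python3 - <<'E'
from go import *
c=cap("top");K=np.array([[c['fx'],0,c['cx']],[0,c['fy'],c['cy']],[0,0,1]])
def prof(img,fy,xs,z):
    P=np.array([F(x,fy,z) for x in xs]);p,_=cv2.projectPoints(P,c['rvec'],c['tvec'],K,None);p=p[:,0].astype(np.float32)
    g=cv2.cvtColor(img,cv2.COLOR_BGR2GRAY);return cv2.remap(g,p[None,:,0],p[None,:,1],cv2.INTER_LINEAR)[0].astype(float)
def edge(img,fy,a,b):
    xs=np.arange(a,b,.0005);g=prof(img,fy,xs,.034);return xs[np.argmax(g<110)]
im0=cv2.imread('pics/top0.png')
for fy in(-.05,-.045,-.019,.019,.045,.05):
    e0,e1=edge(im0,fy,-.030,0),edge(c['color'],fy,.03,.07);print(fy,e0,e1,'travel',round(e1-e0,4))
for n,i in(('home',im0),('now',c['color'])):print(n,prof(i,0,np.arange(.172,.206,.0015),.0305).astype(int))
s=read_state();print(s['opening']*87,s['grasp_force'],s['force'].round(1) if hasattr(s['force'],'round') else s['force'],s['qvel'])
E
```

```text
t 30.75 f 0.3046 0.0011 0.0112 norm shift [-0.002 -0.009  0.01 ] turn [-3.000e-03 -1.000e-03  1.047e+00]
-0.05 -0.02149999999999999 0.047000000000000014 travel 0.0685
-0.045 -0.021999999999999992 0.047500000000000014 travel 0.0695
-0.019 -0.02149999999999999 0.047000000000000014 travel 0.0685
0.019 -0.02099999999999999 0.048000000000000015 travel 0.069
0.045 -0.021999999999999992 0.047500000000000014 travel 0.0695
0.05 -0.02049999999999999 0.048000000000000015 travel 0.0685
home [149 148 147 155 171 196 193 186 174 156 145 144 145 146 145 146 147 146
 147 148 147 147 147]
now [168 167 166 175 193 218 209 188 154 143 145 163 164 165 165 165 165 166
 167 167 167 167 166]
23.080682499754985 29.9931862950325 [6.7 9.2 2.5] [-0.03251257 -0.08020665  0.00442218  0.08864675 -0.0465005   0.06498086]
```

Carriage travel is 69–70 mm, and the dark ring shows at the tube mouth as a dip at 0.184–0.187. I hold briefly, then hand in.

Emit:
{"op": "drive_tool", "data": {"steps": [[5, -0.004, 0, 0, 0, 0, 0], [5, -0.004, 0, 0, 0, 0, 0], [5, -0.004, 0, 0, 0, 0, 0], [5, -0.004, 0, 0, 0, 0, 0], [5, -0.004, 0, 0, 0, 0, 0], [5, -0.004, 0, 0, 0, 0, 0], [5, -0.004, 0, 0, 0, 0, 0], [5, -0.004, 0, 0, 0, 0, 0]]}}

```text
time_s: 31.6
position: [0.466, -0.2537, 0.0112]
tcp_rot: [[0.097, 0.995, -0.001], [0.995, -0.097, 0.004], [0.004, -0.001, -1.0]]
force: [6.3, 9.6, 3.3]
opening: 0.262
grasp_force: 30.0
```

```bash
python3 -c "
from rig import *;print(order.hand_in())"
```

```text
the job is handed in; nothing more can be done
None
```

I handed the job in at about 32 s with all three caps in their nests and the gripper holding the knob at about 69–70 mm of travel, the length mark at the tube mouth; no verdict came back.

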